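# Push a loaded crate up the ramp and behind the lip of the spray stand

## Task

Push the small wooden crate with the clay bowl in it into line with the ramp, then push it up the ramp (slide it, do not lift it) until its rear edge drops behind the steel lip and it lies flat in the well. Then press it home against the rubber pad at the far end with about 10 N, never more than 20 N on the pad, and back away. Do not touch the bowl and leave the other things where they are.

Things in the scene. Friction and masses are not known exactly. Their poses are not given: they have to be found in the camera images.
- ramp: Fixed plywood ramp. Origin on the table (z=0), on the centre line under the lip's inner face; x points uphill, the way the crate goes (about to the robot's right), z up. Straight slope from z=0 at x=-162 mm to z=40 at x=-6 (14.5 deg). Slippery white plastic side guides, inner faces at y=+-69.5 mm, are 44 mm high up to x=-11, 56 beyond; from x=-106 to -200 they flare to a +-103 mm wide mouth, 30 high.
- mouth (a point): Foot of the slope, on the centre line at table height (x = -162 mm in the ramp's frame).
- lip (a point): Middle of the steel lip's upper inner edge (ramp frame x = 0, z = 40 mm). The lip is 6 mm wide; behind it a vertical face drops 8 mm to the well, a level floor at z = 32 mm that runs to the end stop, so the crate lies home with its underside at z = 32 mm. Up to 10 mm of sideways play does not matter.
- crate: Loose open wooden crate 130 x 130 mm, 48 high, walls 6; about 0.25 to 0.5 kg. Origin under its centre, z up, x forward. Starts before the mouth, within 0.3 rad of the ramp's x, 15 to 45 mm off its centre line to the -y side. When its middle passes the lip it rocks nose-down and its rear edge rises to 50 mm over the table. Pressed hard, the rear edge may hang on the lip by friction; easing off lets it drop.
- end_pad (a joint): Squeeze of the rubber pad on the end stop (m, 0 = free; too small to read well): about 1 mm per 8 N, springs back. The pad is 110 mm wide, its top 16 mm above the well floor. The end stop is clamped by two wing bolts where it was last set: the free pad face lies somewhere 134 to 144 mm beyond the lip, so the 130 mm crate has 4 to 14 mm of play. Its exact place is to be felt.
- bowl: Loose red-clay bisque bowl, 108 x 111 mm, 53 mm high, 0.2 kg, standing in the crate, its rim about 60 mm above the crate's underside and about 5 mm inside the walls. Origin at the centre of its foot.
- tile: Upright L-shaped glaze test tile, 30 x 34 x 61 mm, beyond the crate on the left; bystander. Origin under its centre.
- tile_b: A like test tile on the robot's side of the ramp; bystander. Origin under its centre.
Not all that is in view belongs to the job. Leave any green or yellow look-alike of the bowl alone.

How it is judged:
By the outcome, as a careful person would: the job done as asked, in the order asked, and still so for the second after the job is handed in, with the robot touching nothing.
It also fails if it takes over 72 s, if anything falls off the work surface, if the arm or the gripper's body presses on something with over 40 N, if the wrist force passes 120 N, or if a joint passes its speed limit or range.

## Robot

A 6-joint arm with a two-finger parallel gripper is mounted at the origin on a cart in front of the work surface, level with it; the furniture and walls round the work are solid. World frame = base frame: x ahead of the robot, y to its left, z up, the work surface at z = 0. Lengths are in m, angles in rad, forces in N, time in s.
With the tool pointing down it reaches from about 0.375 to 0.925 m from the base axis. Payload 5.7 kg.
Tool frame: the origin (TCP) lies on the centre line of the jaws, within the pads' length; the fingertips stand arm.nose_length ahead of it and the grasp point (between the pads) lies 11 mm behind it (arm.nose_length is the distance from the TCP to the fingertips, in m); z points along the fingers, x is the direction in which the jaws open and shut, and the axes are right-handed (so a half turn about z gives the same grasp; the last joint's range is limited). The gripper opens to 85 mm and grips with 20 to 120 N. Pads are 22 mm wide; open, the fingers measure 114 mm over their backs; the gripper's body (76 mm by 85 mm) begins 54 mm behind the grasp point. The pads swing forward as they close: fully open they stand 13 mm farther back than shut.
Start: joints at [-1.254, 0.359, 1.51, -0, 1.272, -0.115], TCP at [0.251, -0.545, 0.239] pointing down, gripper open.
Joint ranges: [-2.97, 2.97], [-1.01, 2.36], [0.21, 2.38], [-0.96, 4.11], [0.2, 2.71], [-2.98, 2.98]. Speed limits (rad/s): [2.39, 2.39, 3.14, 3.14, 3.14, 3.14].

## Interface

Orientations are given as a 3x3 rotation matrix whose columns are the frame's x, y, z axes.
In Python, from workcell import arm, camera, finish_job gives the robot as it stands.
- The arm moves only by the tool play_rows, never from a script. Its argument "series" is a list of rows, each a list of 6 numbers: the shift along the tool's x, y, z in mm, then the turn, a rotation vector about the tool's x, y, z in degrees. In form: [[x, y, z, rx, ry, rz], ...]. A call has 1 to 5 rows; each row is the pose to reach, as a shift and turn from the pose commanded when the call began, along the tool's axes at that moment; what a row does not reach only later rows make up. A row lasts 1/8 s, in which the tool goes at most 62.5 mm and 10.7 degrees, less where a joint would pass 70% of its speed; a pose out of reach is approached as far as the arm can. A call with a gripper value outside its range is refused whole. "grip" is the closure, from 0 (fully open) to 1 (shut), set as the call begins (left out, the last holds). The fingers move at their own pace and stop on an object; the grip force is fixed at half the most. Time passes only in rows, so rows that repeat a pose let the fingers close. It gives the time, the measured TCP pose, the force and the opening at its end, in the units of the state.
- arm.observe(): the state, without advancing time (a new reading comes with each control period).
- camera(name): name is "side" or "top" or "wrist"; returns a dict with "color" (480x640x3 uint8, red, green, blue), "fovy" (degrees; the focal length in pixels is half the picture's height over the tangent of half this angle, whatever the lens; pixels are square), "cx", "cy" (the principal point, pixels), "dist_coeffs" ([k1, k2, p1, p2, k3] as OpenCV has them; the pictures are not rectified), "rvec" (rotation vector, rad) and "tvec" (3), from world to camera coordinates, as OpenCV has them; the wrist camera has in their place "mount" (4x4, takes a point from camera to tool coordinates, whose origin is the TCP and whose axes are the tool frame's). Camera axes: x right, y down, z forward; pixel columns grow to the right and rows downward; lengths in m; the calibration is good to about 2 mm. A picture is of the moment at which its call begins: read the wrist's pose just before it. There is no depth.
- finish_job(): hands the job in, once; it reports no verdict.
The state is a dict: "t": time; "joint_positions": joint angles; "qvel": joint speeds; "effort": joint torques, N m; "position": TCP position; "orientation": TCP orientation; "wrist_force": force on the tool from outside, world axes, zero at the start; "ft_torque": the same for the moment, N m; "finger_gap": finger opening in m.
Only numpy, scipy, OpenCV 4.12 (cv2) and the standard library are available. Lean on these libraries where they do the work, as an engineer would, in place of code of your own. Each camera call takes 0.05 s, during which the arm holds its last target. There are 200 camera calls.

## Working session

There is one attempt and no reset: what is moved stays moved. The work goes in short steps, Python scripts to look and compute and a tool call to move; the robot and the scene stay as the last step left them, time stands still between calls to the robot, and variables do not carry over. Pictures are saved under pics/ and viewed, about 8 in all and at most 12, crops included, and the job is handed in when it is done.

Besides the shell and the picture viewer there is one more tool, called after "Call:" in YAML: its name, and indented under it one key for each argument. play_rows: Moves the arm, as the interface text tells. Its arguments: {"type":"object","properties":{"series":{"type":"array","items":{"type":"array","items":{"type":"number"}}},"grip":{"type":"number"}},"required":["series"]}

```bash
ls; mkdir -p pics; python3 - <<'E'
from workcell import arm, camera
import cv2, numpy as np, pickle
s=arm.observe()
print({k:np.round(v,3).tolist() for k,v in s.items()}, arm.nose_length)
for n in ("top","side"):
    c=camera(n); pickle.dump(c,open(n+".pkl","wb"))
    cv2.imwrite(f"pics/{n}0.png",c["color"][:,:,::-1])
    print(n,{k:np.round(v,3).tolist() for k,v in c.items() if k!="color"})
E
```

```text
pics
{'t': 0.0, 'joint_positions': [-1.254, 0.36, 1.511, -0.0, 1.272, -0.115], 'qvel': [0.0, -0.001, -0.001, 0.001, -0.002, 0.001], 'effort': [-0.001, -52.762, -27.862, -0.0, 0.013, -0.0], 'position': [0.251, -0.544, 0.238], 'orientation': [[0.419, -0.908, -0.001], [-0.908, -0.419, 0.002], [-0.002, -0.0, -1.0]], 'wrist_force': [0.406, -0.129, -0.135], 'ft_torque': [-0.01, 0.031, 0.051], 'finger_gap': 0.085} 0.008
top {'fovy': 43.049, 'cx': 325.452, 'cy': 241.376, 'dist_coeffs': [0.005, 0.0, 0.0, 0.0, 0.0], 'rvec': [2.106, -2.135, 0.198], 'tvec': [0.143, 0.483, 1.249]}
side {'fovy': 45.593, 'cx': 312.832, 'cy': 233.219, 'dist_coeffs': [0.002, 0.0, 0.0, 0.0, 0.0], 'rvec': [1.591, 1.573, -0.924], 'tvec': [-0.143, -0.192, 1.728]}
```

View pics/top0.png

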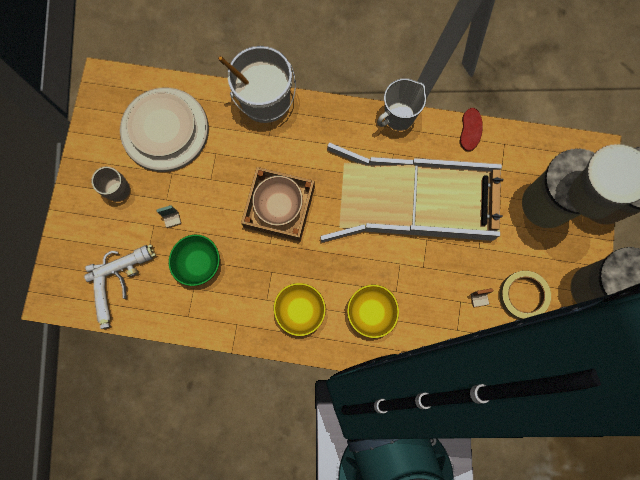

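View pics/side0.png

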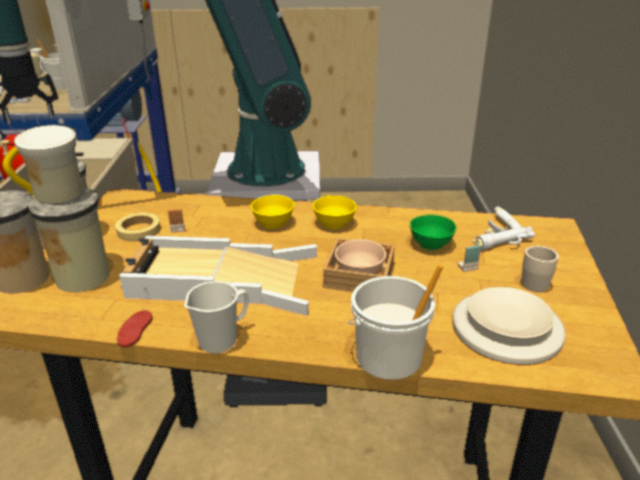

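The top view shows the crate with its bowl at about (278,203) and the ramp from about (342,196) at its foot to the pad at (485,201). The lip line is near x=415. The tiles are at (168,216) and (481,298). I'll zoom in to get the corners.

```bash
python3 - <<'E'
import cv2,pickle
c=pickle.load(open("top.pkl","rb"))["color"][:,:,::-1]
a=cv2.resize(c[155:250,235:335],None,fx=4,fy=4,interpolation=cv2.INTER_CUBIC)
b=cv2.resize(c[135:250,315:515],None,fx=4,fy=4,interpolation=cv2.INTER_CUBIC)
import numpy as np
cv2.imwrite("pics/zb.png",b)
cv2.imwrite("pics/za.png",a)
E
```

```text
(no output)
```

View pics/za.png

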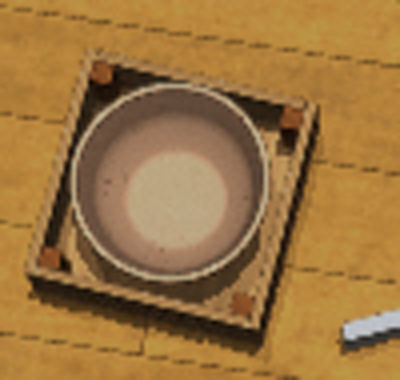

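View pics/zb.png

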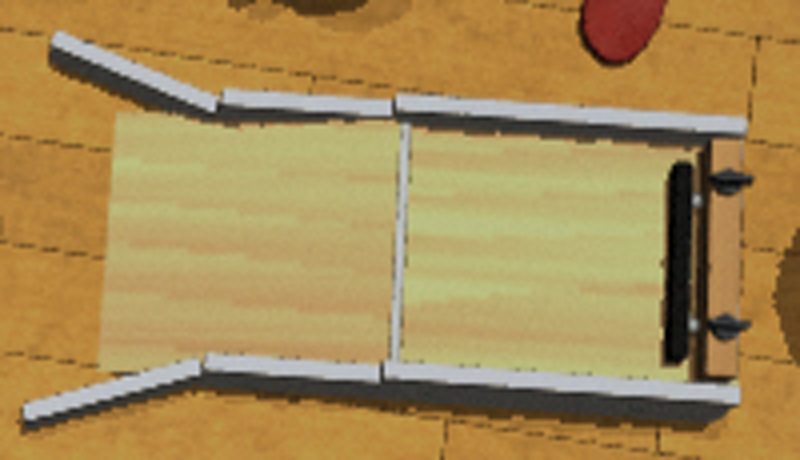

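The crate's top corners in the zoom are (90,50), (318,105), (262,328) and (30,272). The lip's inner edge runs (410,125)–(400,360), and the foot corners are (116,112) and (100,370). Next I'll fit the poses.

```bash
cat > h.py <<'E'
import cv2, numpy as np, pickle
from scipy.optimize import least_squares
def K(c):
    f=240/np.tan(np.radians(c["fovy"])/2); return np.array([[f,0,c["cx"]],[0,f,c["cy"]],[0,0,1]])
def proj(P,c): return cv2.projectPoints(np.array(P,float),np.array(c["rvec"]),np.array(c["tvec"]),K(c),np.array(c["dist_coeffs"]))[0][:,0]
def ray(px,z,c):
    u=cv2.undistortPoints(np.array(px,float).reshape(-1,1,2),K(c),np.array(c["dist_coeffs"]))[:,0]
    R=cv2.Rodrigues(np.array(c["rvec"]))[0]; o=-R.T@np.array(c["tvec"]).ravel()
    d=np.c_[u,np.ones(len(u))]@R
    return o+d*((np.asarray(z)-o[2])/d[:,2])[:,None]
def T(p,P):
    x,y,a=p; P=np.array(P,float); c,s=np.cos(a),np.sin(a)
    return np.c_[x+c*P[:,0]-s*P[:,1],y+s*P[:,0]+c*P[:,1],P[:,2]]
def inv(p,W):
    x,y,a=p; W=np.atleast_2d(W); c,s=np.cos(a),np.sin(a); d=W[:,:2]-[x,y]
    return np.c_[c*d[:,0]+s*d[:,1],-s*d[:,0]+c*d[:,1]]
E
python3 - <<'E'
from h import *
c=pickle.load(open("top.pkl","rb"))
Z=lambda L,ox,oy:np.array(L,float)/4+[ox-.375,oy-.375]
cr=Z([(90,50),(318,105),(262,328),(30,272)],235,155)
m=.065;h=.048
W=ray(cr,h*np.ones(4),c); print("crate corners",W.round(4).tolist(), [np.linalg.norm(W[i]-W[i-1]).round(4) for i in range(4)])
f=least_squares(lambda p:(proj(T(p,[(-m,m,h),(m,m,h),(m,-m,h),(-m,-m,h)]),c)-cr).ravel(),[.6,.1,-1.6])
print("crate",f.x.round(4),f.fun.round(2)); pc=f.x
# lip & foot & guides
lip=ray(Z([(410,125),(400,360)],315,135),np.full(2,.04),c)
foot=ray(Z([(116,112),(100,370)],315,135),np.zeros(2),c)
gu=ray(Z([(222,107),(393,115)],315,135),np.full(2,.044),c); gl=ray(Z([(206,354),(382,364)],315,135),np.full(2,.044),c)
gu2=ray(Z([(397,113),(745,132)],315,135),np.full(2,.056),c); gl2=ray(Z([(386,362),(740,390)],315,135),np.full(2,.056),c)
def res(p):
    I=lambda w:inv(p,w)
    return np.r_[I(lip)[:,0],I(foot)[:,0]+.162,I(gu)[:,1]-.0695,I(gl)[:,1]+.0695,I(gu2)[:,1]-.0695,I(gl2)[:,1]+.0695]*1000
g=least_squares(res,[.6,-.3,-1.6],x_scale=[.1,.1,.1],loss="soft_l1"); print("ramp",g.x.round(4),res(g.x).round(1)); pr=g.x
pickle.dump(pr,open("ramp.pkl","wb"))
print("crate in ramp mm",(inv(pr,pc[:2])*1000).round(1),"yaw deg",np.degrees(pc[2]-pr[2]))
pad=ray(Z([(668,165),(665,362)],315,135),np.full(2,.048),c); print("pad",(inv(pr,pad)*1000).round(1))
for n,px in dict(tile=(168,220),tile_b=(481,300),yl=(299,310),yr=(372,312),green=(194,261),bucket=(262,100),jug=(404,110),pots=(560,190),pot2=(615,175)).items():
    w=ray([px],[.0],c)[0]; print(n,w[:2].round(3),(inv(pr,w)*1000).round())
# verify overlay
im=c["color"][:,:,::-1].copy(); im=cv2.resize(im,None,fx=1,fy=1)
E
```

```text
crate corners [[0.6517, 0.2826, 0.048], [0.6188, 0.1588, 0.048], [0.496, 0.1899, 0.048], [0.5284, 0.3138, 0.048]] [np.float64(0.1272), np.float64(0.1281), np.float64(0.1266), np.float64(0.1281)]
crate [ 0.5738  0.2363 -1.8233] [-0.16 -0.55  0.79 -0.76  0.15  0.65 -0.77  0.6 ]
ramp [ 0.5847 -0.062  -1.6545] [-0.8 -0.6  0.4  1.2 -0.3  1.6  0.1  1.1 -1.2  0.9 -0.4 -2.7]
crate in ramp mm [[-296.3  -35.8]] yaw deg -9.669614828974426
pad [[138.5  51.6]
 [139.3 -57.8]]
tile [0.548 0.485] [[-542.  -83.]]
tile_b [ 0.36  -0.198] [[ 155. -212.]]
yl [0.344 0.195] [[-236. -261.]]
yr [0.338 0.038] [[ -79. -255.]]
green [0.454 0.425] [[-475. -170.]]
bucket [0.829 0.278] [[-359.  215.]]
jug [ 0.799 -0.049] [[-31. 213.]]
pots [ 0.604 -0.39 ] [[325.  46.]]
pot2 [ 0.636 -0.516] [[448.  90.]]
```

Fit in ramp coordinates:
- **Crate:** x=-296, y=-36 mm, yaw -9.7°.
- **Pad face:** about x=139.

Plan: keep the fingers open and aligned with the ramp. Push the crate's robot-side face to square and centre it, then move behind it and push it up. First move: travel there and turn the tool so its x lies along the ramp's x.

Call:
play_rows:
  series:
    - [-36, -40, 0, 0, 0, 6]
    - [-71, -81, 0, 0, 0, 12]
    - [-106, -121, 0, 0, 0, 18]
    - [-141, -161, 0, 0, 0, 24]
    - [-176, -201, 0, 0, 0, 29.6]
  grip: 0

```text
t: 0.72
position: [0.3603, -0.2992, 0.2391]
orientation: [[-0.088, -0.996, -0.0], [-0.996, 0.088, 0.0], [-0.0, 0.0, -1.0]]
wrist_force: [1.3, -0.2, 0.3]
finger_gap: 0.0854
```

```bash
cat > st.py <<'E'
from h import *
from workcell import arm
s=arm.observe(); pr=pickle.load(open("ramp.pkl","rb"))
R=np.array(s["orientation"]); c,q=np.cos(pr[2]),np.sin(pr[2]); Rr=np.array([[c,-q,0],[q,c,0],[0,0,1]])
print("t",round(s["t"],2),"ramp xy",(inv(pr,s["position"])*1000).round(1),"z",round(s["position"][2]*1e3,1),"F ramp",(Rr.T@np.array(s["wrist_force"])).round(2),"j6",np.round(s["joint_positions"],2))
print("tool in ramp\n",(Rr.T@R).round(3))
E
python3 st.py
```

```text
t 0.72 ramp xy [[ 255.1 -203.8]] z 239.1 F ramp [0.12 1.27 0.34] j6 [-0.84  0.17  1.78  0.    1.19  0.82]
tool in ramp
 [[ 1.    -0.005 -0.   ]
 [-0.005 -1.    -0.   ]
 [-0.     0.    -1.   ]]
```

Call:
play_rows:
  series:
    - [-61, -13, 0, 0, 0, 0]
    - [-122, -26, 0, 0, 0, 0]
    - [-183, -39, 0, 0, 0, 0]
    - [-244, -52, 0, 0, 0, 0]
    - [-305, -64, 0, 0, 0, 0]

```text
t: 1.35
position: [0.4498, -0.0005, 0.2393]
orientation: [[-0.085, -0.996, 0.0], [-0.996, 0.085, -0.0], [0.0, -0.0, -1.0]]
wrist_force: [-0.2, 0.1, -0.1]
finger_gap: 0.0855
```

Call:
play_rows:
  series:
    - [-55, 0, 20, 0, 0, -0.3]
    - [-110, 0, 40, 0, 0, -0.3]
    - [-165, 0, 60, 0, 0, -0.3]
    - [-210, 0, 80, 0, 0, -0.3]
    - [-246, 0, 100, 0, 0, -0.3]

```text
t: 1.98
position: [0.4702, 0.2446, 0.1384]
orientation: [[-0.078, -0.997, -0.0], [-0.997, 0.078, 0.0], [-0.0, 0.0, -1.0]]
wrist_force: [0.6, -0.2, -0.2]
finger_gap: 0.0853
```

```bash
python3 st.py; python3 - <<'E'
from h import *
from workcell import camera
c=camera("top"); cv2.imwrite("pics/t1.png",c["color"][90:360,180:540,::-1].repeat(2,0).repeat(2,1))
E
```

```text
t 1.98 ramp xy [[-296.  -139.8]] z 138.4 F ramp [ 0.18  0.61 -0.19] j6 [0.35 0.38 1.78 0.   0.99 2.  ]
tool in ramp
 [[ 1.     0.005 -0.   ]
 [ 0.005 -1.    -0.   ]
 [-0.     0.    -1.   ]]
```

View pics/t1.png

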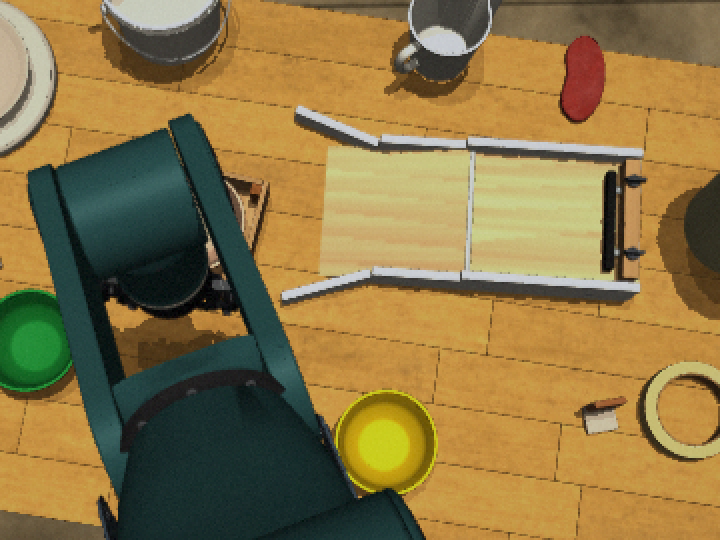

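The top view is partly hidden by the arm. The gripper stands on the robot side of the crate, clear of everything. I'll descend there.

Call:
play_rows:
  series:
    - [0, 0, 40, 0, 0, 0.3]
    - [0, 0, 75, 0, 0, 0.3]
    - [0, 0, 100, 0, 0, 0.3]
    - [0, 0, 113, 0, 0, 0.3]
    - [0, 0, 113, 0, 0, 0.3]

```text
t: 2.65
position: [0.4699, 0.2423, 0.0257]
orientation: [[-0.085, -0.996, -0.002], [-0.996, 0.085, -0.001], [0.001, 0.002, -1.0]]
wrist_force: [0.6, -0.6, -0.8]
finger_gap: 0.0851
```

```bash
python3 st.py; python3 - <<'E'
from h import *
from workcell import camera
a=camera("side"); w=camera("wrist"); pickle.dump(w,open("wr.pkl","wb"))
cv2.imwrite("pics/s1.png",np.hstack([cv2.resize(a["color"][200:320,270:480,::-1],(400,228)),cv2.resize(w["color"][:,:,::-1],(400,300))[:228]]) if 0 else np.hstack([cv2.resize(a["color"][200:320,290:450,::-1],(400,300)),cv2.resize(w["color"][:,:,::-1],(400,300))]))
print(np.round(w["mount"],3).tolist())
E
```

```text
t 2.65 ramp xy [[-293.7 -139.8]] z 25.7 F ramp [ 0.55  0.61 -0.82] j6 [0.35 0.55 1.86 0.   0.73 2.  ]
tool in ramp
 [[ 1.    -0.001  0.001]
 [-0.001 -1.    -0.002]
 [ 0.001  0.002 -1.   ]]
[[1.0, -0.0, 0.001, 0.001], [0.0, 0.963, 0.268, -0.068], [-0.001, -0.268, 0.963, -0.134], [0.0, 0.0, 0.0, 1.0]]
```

View pics/s1.png

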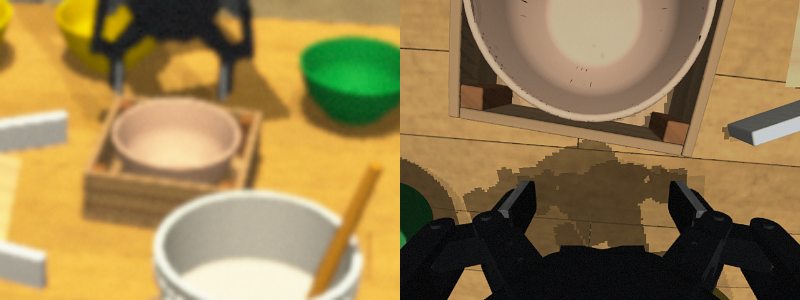

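The wrist view shows both fingertips (about y=190 in the inset) standing short of the crate's near wall, level with it. The side view shows a free approach. Now I'll push sideways.

Call:
play_rows:
  series:
    - [-2, -12, 0, 0, 0, 0]
    - [-2, -20, 0, 0, 0, 0]
    - [-2, -27, 0, 0, 0, 0]
    - [-2, -34, 0, 0, 0, 0]
    - [-2, -40, 0, 0, 0, 0]

```text
t: 3.38
position: [0.5092, 0.2405, 0.0262]
orientation: [[-0.085, -0.996, -0.003], [-0.996, 0.085, -0.001], [0.001, 0.003, -1.0]]
wrist_force: [-4.9, -1.7, 2.4]
finger_gap: 0.0858
```

Call:
play_rows:
  series:
    - [0, -5, 0, 0, 0, 0]
    - [0, -10, 0, 0, 0, 0]
    - [0, -14, 0, 0, 0, 0]
    - [0, -17, 0, 0, 0, 0]
    - [0, -17, 0, 0, 0, 0]

```text
t: 4.0
position: [0.5284, 0.2402, 0.0264]
orientation: [[-0.085, -0.996, 0.002], [-0.996, 0.085, 0.001], [-0.001, -0.001, -1.0]]
wrist_force: [-0.8, 0.1, -0.6]
finger_gap: 0.0856
```

```bash
python3 st.py; python3 - <<'E'
from h import *
from workcell import camera
w=camera("wrist"); pickle.dump(w,open("wr.pkl","wb"))
cv2.imwrite("pics/w2.png",w["color"][:,:,::-1])
E
```

```text
t 4.0 ramp xy [[-296.4  -81.3]] z 26.4 F ramp [ 0.01 -0.75 -0.62] j6 [0.31 0.59 1.75 0.   0.8  1.96]
tool in ramp
 [[ 1.    -0.001 -0.001]
 [-0.001 -1.     0.002]
 [-0.001 -0.001 -1.   ]]
```

View pics/w2.png

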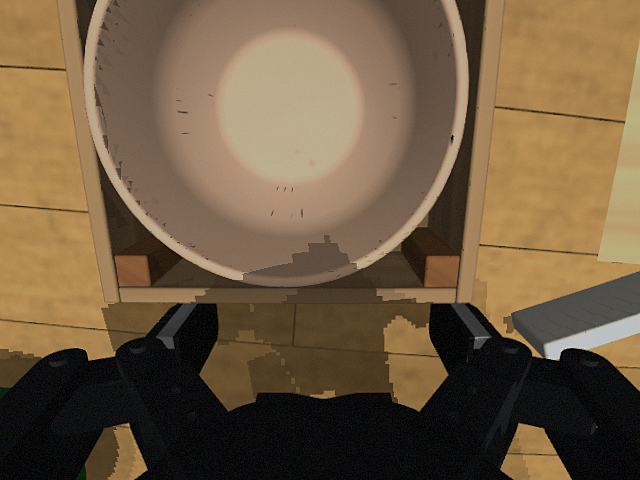

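The crate now sits flush against both fingertips and square with the tool. Its near top edge runs (107,302)–(470,302), and the guide's tip at (515,318) is clear.

```bash
cat >> h.py <<'E'
def wray(px,z,w,s):
    "pixels of wrist picture to world at height z"
    M=np.array(w["mount"]); R=np.array(s["orientation"]); 
    u=cv2.undistortPoints(np.array(px,float).reshape(-1,1,2),K(w),np.array(w["dist_coeffs"]))[:,0]
    o=np.array(s["position"])+R@M[:3,3]; d=np.c_[u,np.ones(len(u))]@(R@M[:3,:3]).T
    return o+d*((np.asarray(z)-o[2])/d[:,2])[:,None]
E
python3 - <<'E'
from h import *
from workcell import arm
s=arm.observe(); w=pickle.load(open("wr.pkl","rb")); pr=pickle.load(open("ramp.pkl","rb"))
p=[(107,302),(470,302),(515,316)]
print((inv(pr,wray(p,[.048,.048,.03],w,s))*1000).round(1))
E
```

```text
[[-371.3  -69.1]
 [-244.4  -69. ]
 [-216.7  -84.4]]
```

```bash
python3 - <<'E'
from h import *
from workcell import arm
s=arm.observe(); w=pickle.load(open("wr.pkl","rb")); pr=pickle.load(open("ramp.pkl","rb")); c=pickle.load(open("top.pkl","rb"))
print("wrist foot corner, edge pt, guide tip at z 30/15/0",(inv(pr,wray([(598,261),(637,45),(515,316),(515,316),(515,316)],[0.,0,.03,.015,0],w,s))*1000).round(1).tolist())
Z=lambda L,ox,oy:np.array(L,float)/4+[ox-.375,oy-.375]
print("top guide tips",(inv(pr,ray(Z([(25,408),(52,48),(58,33)],315,135),[.03]*3,c))*1000).round(1).tolist())
E
```

```text
wrist foot corner, edge pt, guide tip at z 30/15/0 [[-161.2, -71.6], [-162.1, 25.4], [-216.7, -84.4], [-207.7, -92.6], [-198.7, -100.8]]
top guide tips [[-200.0, -102.8], [-199.6, 101.7], [-196.9, 110.6]]
```

Wrist and top views agree on the ramp. I'll push about 5 mm more, back off, then rise and go round behind the crate.

Call:
play_rows:
  series:
    - [0, -3, 0, 0, 0, 0]
    - [0, -5, 0, 0, 0, 0]
    - [0, -5, 0, 0, 0, 0]

```text
t: 4.42
position: [0.5316, 0.2396, 0.0265]
orientation: [[-0.085, -0.996, -0.001], [-0.996, 0.085, 0.0], [-0.0, 0.001, -1.0]]
wrist_force: [-5.8, 0.9, 3.5]
finger_gap: 0.0849
```

```bash
python3 st.py
```

```text
t 4.42 ramp xy [[-296.1  -78.1]] z 26.5 F ramp [-0.39 -5.81  3.47] j6 [0.3  0.6  1.74 0.   0.81 1.96]
tool in ramp
 [[ 1.    -0.001 -0.   ]
 [-0.001 -1.    -0.001]
 [-0.     0.001 -1.   ]]
```

Call:
play_rows:
  series:
    - [0, -1, 0, 0, 0, 0]
    - [0, 15, 0, 0, 0, 0]
    - [0, 35, -5, 0, 0, 0]
    - [0, 35, -65, 0, 0, 0]
    - [0, 35, -125, 0, 0, 0]

```text
t: 5.05
position: [0.4956, 0.2423, 0.1523]
orientation: [[-0.084, -0.996, -0.002], [-0.996, 0.084, -0.001], [0.001, 0.002, -1.0]]
wrist_force: [1.6, 0.1, 0.9]
finger_gap: 0.0855
```

Call:
play_rows:
  series:
    - [-26, -10, 0, 0, 0, -10.5]
    - [-52, -35, 0, 0, 0, -21]
    - [-78, -60, 0, 0, 0, -31.5]
    - [-104, -88, 0, 0, 0, -42]
    - [-130, -113, 0, 0, 0, -52]

```text
t: 5.68
position: [0.6211, 0.3632, 0.1516]
orientation: [[0.737, -0.676, 0.0], [-0.676, -0.737, 0.0], [0.0, -0.0, -1.0]]
wrist_force: [1.4, -0.5, -0.5]
finger_gap: 0.0855
```

Call:
play_rows:
  series:
    - [0, 0, 0, 0, 0, -10]
    - [0, 0, 0, 0, 0, -20]
    - [0, 0, 0, 0, 0, -30]
    - [0, 0, 0, 0, 0, -38]
    - [0, 0, 0, 0, 0, -38]

```text
t: 6.3
position: [0.6201, 0.3624, 0.1514]
orientation: [[0.996, -0.086, -0.0], [-0.086, -0.996, -0.0], [-0.0, 0.0, -1.0]]
wrist_force: [0.1, 0.2, 0.7]
finger_gap: 0.0853
```

```bash
python3 st.py
```

```text
t 6.3 ramp xy [[-4.259e+02 -2.000e-01]] z 151.4 F ramp [-0.21  0.07  0.69] j6 [ 0.43  0.6   1.32 -0.    1.22  0.52]
tool in ramp
 [[ 0.002  1.     0.   ]
 [ 1.    -0.002 -0.   ]
 [-0.     0.    -1.   ]]
```

Call:
play_rows:
  series:
    - [0, 0, 45, 0, 0, 0]
    - [0, 0, 85, 0, 0, 0]
    - [0, 0, 112, 0, 0, 0]
    - [0, 0, 126, 0, 0, 0]
    - [0, 0, 126, 0, 0, 0]
  grip: 0.25

```text
t: 6.92
position: [0.6203, 0.3622, 0.0246]
orientation: [[0.996, -0.086, -0.001], [-0.086, -0.996, -0.001], [-0.001, 0.001, -1.0]]
wrist_force: [0.0, -0.1, 0.1]
finger_gap: 0.0641
```

Call:
play_rows:
  series:
    - [0, 10, 0, 0, 0, 0]
    - [0, 20, 0, 0, 0, 0]
    - [0, 28, 0, 0, 0, 0]
    - [0, 34, 0, 0, 0, 0]
    - [0, 40, 0, 0, 0, 0]

```text
t: 7.55
position: [0.6178, 0.322, 0.0255]
orientation: [[0.996, -0.085, 0.0], [-0.085, -0.996, 0.0], [0.0, -0.0, -1.0]]
wrist_force: [-0.8, 0.6, 0.6]
finger_gap: 0.0641
```

```bash
python3 st.py
```

```text
t 7.55 ramp xy [[-385.4    0.9]] z 25.5 F ramp [-0.53 -0.83  0.58] j6 [0.38 0.71 1.46 0.   0.97 0.47]
tool in ramp
 [[ 0.001  1.    -0.   ]
 [ 1.    -0.001  0.   ]
 [ 0.    -0.    -1.   ]]
```

Call:
play_rows:
  series:
    - [0, 8, 0, 0, 0, 0]
    - [0, 18, 0, 0, 0, 0]
    - [0, 28, 0, 0, 0, 0]
    - [0, 38, 0, 0, 0, 0]
    - [0, 46, 0, 0, 0, 0]

```text
t: 8.18
position: [0.6139, 0.2761, 0.0255]
orientation: [[0.996, -0.085, 0.0], [-0.085, -0.996, 0.0], [0.0, -0.0, -1.0]]
wrist_force: [0.4, 3.4, 1.6]
finger_gap: 0.0639
```

```bash
python3 st.py;  python3 - <<'E'
from h import *
from workcell import camera
w=camera("top"); a=camera("side")
cv2.imwrite("pics/t3.png",np.hstack([cv2.resize(w["color"][120:270,200:400,::-1],(400,300)),cv2.resize(a["color"][200:320,250:410,::-1],(400,300))]))
E
```

```text
t 8.18 ramp xy [[-339.4    0.9]] z 25.5 F ramp [-3.39  0.16  1.65] j6 [0.32 0.69 1.52 0.   0.93 0.4 ]
tool in ramp
 [[ 0.001  1.    -0.   ]
 [ 1.    -0.001  0.   ]
 [ 0.    -0.    -1.   ]]
```

View pics/t3.png

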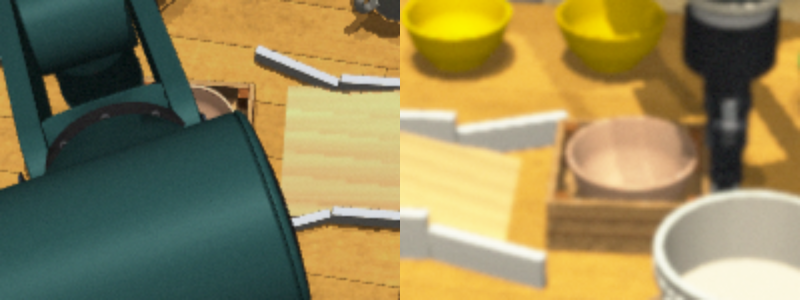

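The crate is square against the fingers and its front corners are inside the mouth. The sliding force is about 3.4 N. Next I'll push on and tilt the tool to match the slope.

Call:
play_rows:
  series:
    - [0, 12, 0, 0, 0, 0]
    - [0, 24, 0, 0, 0, 0]
    - [0, 36, 0, 0, 0, 0]
    - [0, 48, 0, -1.3, 0, 0]
    - [0, 60, 0, -2.6, 0, 0]

```text
t: 8.9
position: [0.6084, 0.2159, 0.0251]
orientation: [[0.996, -0.085, -0.005], [-0.085, -0.995, -0.047], [-0.001, 0.047, -0.999]]
wrist_force: [0.4, 4.1, -1.9]
finger_gap: 0.0641
```

```bash
python3 st.py
```

```text
t 8.9 ramp xy [[-278.9    0.4]] z 25.1 F ramp [-4.12  0.1  -1.9 ] j6 [ 0.26  0.67  1.57 -0.06  0.92  0.38]
tool in ramp
 [[ 0.001  0.999  0.047]
 [ 1.    -0.001 -0.001]
 [-0.001  0.047 -0.999]]
```

Call:
play_rows:
  series:
    - [0, 12, 0.5, -1.4, 0, 0]
    - [0, 24, 1, -2.8, 0, 0]
    - [0, 36, 1.6, -4.2, 0, 0]
    - [0, 48, 2.2, -5.6, 0, 0]
    - [0, 60, 2.7, -7, 0, 0]

```text
t: 9.52
position: [0.6038, 0.1562, 0.0254]
orientation: [[0.996, -0.083, -0.014], [-0.085, -0.982, -0.168], [0.0, 0.168, -0.986]]
wrist_force: [1.3, 3.1, -3.3]
finger_gap: 0.064
```

```bash
python3 st.py
```

```text
t 9.53 ramp xy [[-219.1    0.8]] z 25.4 F ramp [-3.15  1.08 -3.31] j6 [ 0.24  0.67  1.59 -0.2   0.95  0.44]
tool in ramp
 [[ 0.001  0.986  0.168]
 [ 1.    -0.001  0.   ]
 [ 0.     0.168 -0.986]]
```

Call:
play_rows:
  series:
    - [0, 13, 2.2, -1.6, 0, 0]
    - [0, 26, 4.4, -3.2, 0, 0]
    - [0, 39, 6.5, -4.8, 0, 0]
    - [0, 49, 5.7, -4.8, 0, 0]
    - [0, 59, 4.9, -4.8, 0, 0]

```text
t: 10.15
position: [0.5984, 0.0976, 0.0305]
orientation: [[0.996, -0.082, -0.021], [-0.085, -0.965, -0.248], [-0.0, 0.249, -0.969]]
wrist_force: [1.4, 2.6, -2.9]
finger_gap: 0.0639
```

```bash
python3 st.py;  python3 - <<'E'
from h import *
from workcell import camera
a=camera("side")
cv2.imwrite("pics/s4.png",cv2.resize(a["color"][190:330,110:350,::-1],None,fx=3,fy=3))
E
```

```text
t 10.15 ramp xy [[-160.2    0.3]] z 30.5 F ramp [-2.69  1.23 -2.94] j6 [ 0.19  0.66  1.62 -0.3   0.96  0.46]
tool in ramp
 [[ 0.001  0.969  0.249]
 [ 1.    -0.001 -0.001]
 [-0.     0.249 -0.969]]
```

View pics/s4.png

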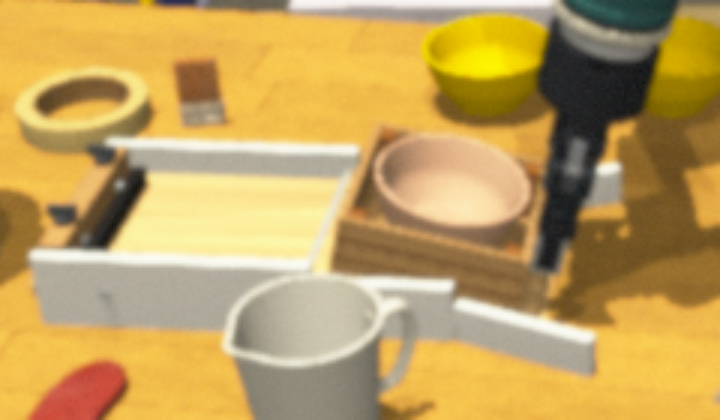

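The crate is centred between the guides with its nose just short of the lip, and the finger sits low on its rear wall. I'll continue along the slope.

Call:
play_rows:
  series:
    - [0, 11, 0, 0, 0, 0]
    - [0, 22, 0, 0, 0, 0]
    - [0, 33, 0, 0, 0, 0]
    - [0, 44, -1, 1.5, 0, 0]
    - [0, 54, -3, 3, 0, 0]

```text
t: 10.82
position: [0.5941, 0.0465, 0.047]
orientation: [[0.996, -0.083, -0.017], [-0.085, -0.977, -0.196], [-0.0, 0.196, -0.981]]
wrist_force: [1.2, 5.3, -0.2]
finger_gap: 0.0636
```

```bash
python3 st.py
```

```text
t 10.82 ramp xy [[-108.9    0.3]] z 47.0 F ramp [-5.34  0.71 -0.17] j6 [ 0.08  0.61  1.66 -0.25  0.92  0.32]
tool in ramp
 [[ 0.001  0.981  0.196]
 [ 1.    -0.001 -0.   ]
 [-0.     0.196 -0.981]]
```

Call:
play_rows:
  series:
    - [0, 6, -0.4, 1.4, 0, 0]
    - [0, 12, -0.8, 2.8, 0, 0]
    - [0, 18, -1.2, 4.2, 0, 0]
    - [0, 24, -1.6, 5.6, 0, 0]
    - [0, 30, -2, 7, 0, 0]

```text
t: 11.45
position: [0.5924, 0.0188, 0.0557]
orientation: [[0.996, -0.085, -0.005], [-0.086, -0.994, -0.074], [0.002, 0.074, -0.997]]
wrist_force: [0.9, 12.5, 6.1]
finger_gap: 0.0646
```

```bash
python3 st.py;  python3 - <<'E'
from h import *
from workcell import camera
a=camera("side"); 
cv2.imwrite("pics/s5.png",cv2.resize(a["color"][190:330,110:350,::-1],None,fx=3,fy=3))
E
```

```text
t 11.45 ramp xy [[-81.2   0.9]] z 55.7 F ramp [-12.55  -0.14   6.08] j6 [-0.04  0.57  1.69 -0.1   0.89  0.11]
tool in ramp
 [[ 0.002  0.997  0.074]
 [ 1.    -0.002  0.001]
 [ 0.002  0.074 -0.997]]
```

View pics/s5.png

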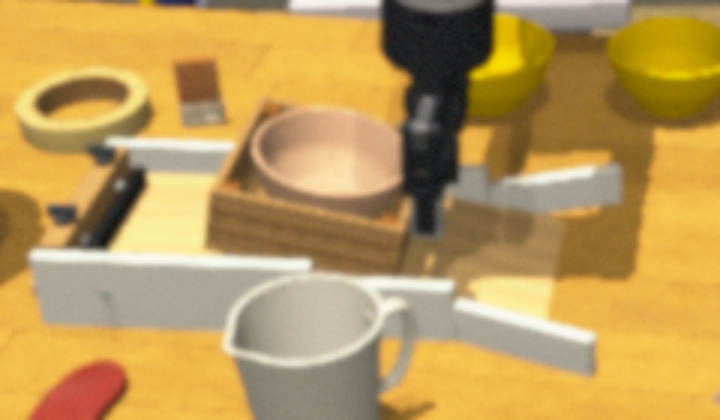

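The crate is still nose-up on the slope, with its front well past the lip and the finger near the top of its rear wall, clear of the bowl. I'll advance gently into the rock-over.

Call:
play_rows:
  series:
    - [0, 4, -0.4, 0, 0, 0]
    - [0, 8, -0.8, 0, 0, 0]
    - [0, 12, -1.2, 0, 0, 0]
    - [0, 16, -1.4, 0, 0, 0]

```text
t: 12.0
position: [0.5903, 0.0014, 0.058]
orientation: [[0.996, -0.084, -0.006], [-0.084, -0.993, -0.078], [0.0, 0.078, -0.997]]
wrist_force: [-0.1, 0.1, 0.3]
finger_gap: 0.0643
```

```bash
python3 st.py
```

```text
t 12.0 ramp xy [[-63.6   0.2]] z 58.0 F ramp [-0.11 -0.1   0.3 ] j6 [-0.07  0.56  1.7  -0.1   0.89  0.08]
tool in ramp
 [[ 0.     0.997  0.078]
 [ 1.    -0.     0.   ]
 [ 0.     0.078 -0.997]]
```

Zero force, so the crate has rocked over. I'll push on at constant height.

Call:
play_rows:
  series:
    - [0, 4, 0.5, 0.9, 0, 0]
    - [0, 8, 1, 1.8, 0, 0]
    - [0, 12, 1.5, 2.7, 0, 0]
    - [0, 16, 2, 3.6, 0, 0]
    - [0, 20, 2.5, 4.5, 0, 0]

```text
t: 12.62
position: [0.5884, -0.0183, 0.0559]
orientation: [[0.996, -0.085, -0.001], [-0.085, -0.996, 0.003], [-0.001, -0.003, -1.0]]
wrist_force: [-0.0, 3.8, -1.7]
finger_gap: 0.0637
```

```bash
python3 st.py;  python3 - <<'E'
from h import *
from workcell import camera
a=camera("side"); b=camera("top")
cv2.imwrite("pics/s6.png",np.hstack([cv2.resize(a["color"][190:330,110:310,::-1],(400,280)),cv2.resize(b["color"][130:270,320:520,::-1],(400,280))]))
E
```

```text
t 12.62 ramp xy [[-43.8  -0. ]] z 55.9 F ramp [-3.76 -0.34 -1.7 ] j6 [-0.15  0.56  1.71  0.    0.88 -0.07]
tool in ramp
 [[ 0.001  1.    -0.003]
 [ 1.    -0.001 -0.001]
 [-0.001 -0.003 -1.   ]]
```

View pics/s6.png

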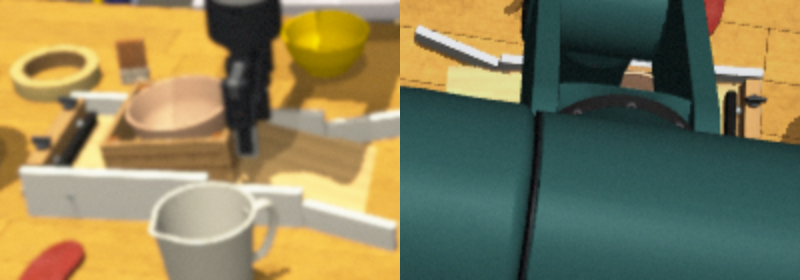

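The side view shows the crate tipped nose-down into the well, finger on its rear wall and the bowl clear. Going on toward the drop.

Call:
play_rows:
  series:
    - [0, 5, 0, 0, 0, 0]
    - [0, 10, 0, 0, 0, 0]
    - [0, 15, 0, 0, 0, 0]
    - [0, 20, 0, 0, 0, 0]
    - [0, 25, 0, 0, 0, 0]

```text
t: 13.35
position: [0.5866, -0.0431, 0.0562]
orientation: [[0.996, -0.085, 0.0], [-0.085, -0.996, 0.002], [-0.0, -0.002, -1.0]]
wrist_force: [0.9, 1.7, -1.4]
finger_gap: 0.064
```

Call:
play_rows:
  series:
    - [0, 2, 0, 0, 0, 0]
    - [0, 4, 0, 0, 0, 0]
    - [0, 6, 0, 0, 0, 0]

```text
t: 13.72
position: [0.5861, -0.0488, 0.0562]
orientation: [[0.996, -0.085, 0.0], [-0.085, -0.996, 0.002], [-0.0, -0.002, -1.0]]
wrist_force: [0.6, 2.5, -1.5]
finger_gap: 0.0642
```

```bash
python3 st.py
```

```text
t 13.72 ramp xy [[-13.3   0.3]] z 56.2 F ramp [-2.51  0.42 -1.52] j6 [-0.2   0.56  1.71  0.    0.87 -0.12]
tool in ramp
 [[ 0.001  1.    -0.002]
 [ 1.    -0.001 -0.   ]
 [-0.    -0.002 -1.   ]]
```

Call:
play_rows:
  series:
    - [0, 1, 0, 0, 0, 0]
    - [0, 2, 0, 0, 0, 0]

```text
t: 13.98
position: [0.5859, -0.0508, 0.0562]
orientation: [[0.996, -0.085, 0.0], [-0.085, -0.996, 0.002], [-0.0, -0.002, -1.0]]
wrist_force: [0.2, 1.5, -2.3]
finger_gap: 0.0638
```

Call:
play_rows:
  series:
    - [0, 1, 0, 0, 0, 0]
    - [0, 1.5, 0, 0, 0, 0]

```text
t: 14.22
position: [0.5858, -0.0523, 0.0562]
orientation: [[0.996, -0.085, 0.0], [-0.085, -0.996, 0.002], [-0.0, -0.002, -1.0]]
wrist_force: [0.5, 5.1, -0.4]
finger_gap: 0.0641
```

Call:
play_rows:
  series:
    - [0, 0.7, 0, 0, 0, 0]
    - [0, 1, 0, 0, 0, 0]

```text
t: 14.48
position: [0.5858, -0.0532, 0.0562]
orientation: [[0.996, -0.085, 0.0], [-0.085, -0.996, 0.002], [0.0, -0.002, -1.0]]
wrist_force: [0.3, 1.3, -1.1]
finger_gap: 0.0639
```

```bash
python3 st.py
```

```text
t 14.47 ramp xy [[-8.9  0.4]] z 56.2 F ramp [-1.37  0.23 -1.12] j6 [-0.21  0.56  1.71  0.    0.87 -0.13]
tool in ramp
 [[ 0.001  1.    -0.002]
 [ 1.    -0.001  0.   ]
 [ 0.    -0.002 -1.   ]]
```

Call:
play_rows:
  series:
    - [0, 0.7, 0, 0, 0, 0]
    - [0, 1, 0, 0, 0, 0]

```text
t: 14.72
position: [0.5857, -0.0543, 0.0562]
orientation: [[0.996, -0.085, 0.0], [-0.085, -0.996, 0.002], [0.0, -0.002, -1.0]]
wrist_force: [0.2, 2.7, -0.9]
finger_gap: 0.0641
```

Call:
play_rows:
  series:
    - [0, 0.7, 0, 0, 0, 0]
    - [0, 1, 0, 0, 0, 0]

```text
t: 14.98
position: [0.5856, -0.0553, 0.0562]
orientation: [[0.996, -0.085, 0.0], [-0.085, -0.996, 0.002], [-0.0, -0.002, -1.0]]
wrist_force: [-0.0, 2.9, -0.7]
finger_gap: 0.0639
```

Call:
play_rows:
  series:
    - [0, 0.7, 0, 0, 0, 0]
    - [0, 1, 0, 0, 0, 0]

```text
t: 15.22
position: [0.5856, -0.0563, 0.0562]
orientation: [[0.996, -0.085, 0.0], [-0.085, -0.996, 0.002], [0.0, -0.002, -1.0]]
wrist_force: [-0.4, 2.2, -0.4]
finger_gap: 0.0639
```

```bash
python3 st.py;  python3 - <<'E'
from h import *
from workcell import camera
a=camera("side"); pickle.dump(a,open("side2.pkl","wb"))
cv2.imwrite("pics/s7.png",cv2.resize(a["color"][205:315,115:255,::-1],None,fx=5,fy=5,interpolation=cv2.INTER_CUBIC))
E
```

```text
t 15.22 ramp xy [[-5.8  0.4]] z 56.2 F ramp [-2.15 -0.53 -0.38] j6 [-0.21  0.56  1.71  0.    0.87 -0.13]
tool in ramp
 [[ 0.001  1.    -0.002]
 [ 1.    -0.001  0.   ]
 [ 0.    -0.002 -1.   ]]
```

View pics/s7.png

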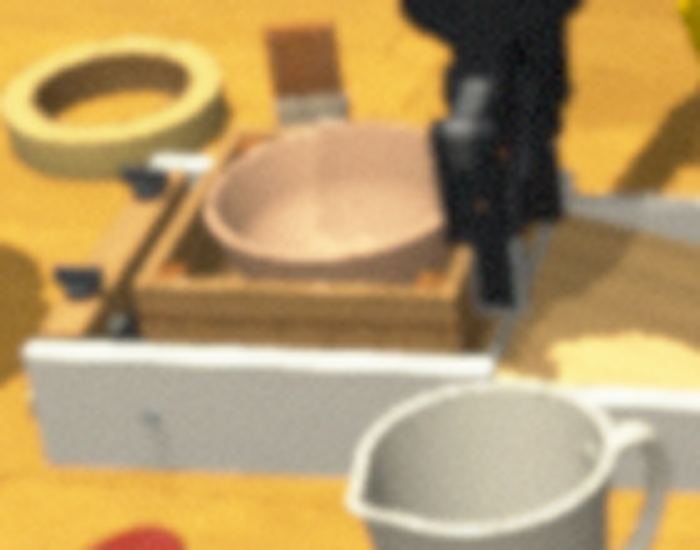

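The crate looks level: its near top edge (137,283)–(465,293) runs about parallel to the guide's top edge. I'll check that against projections of flat and hung poses.

```bash
python3 - <<'E'
from h import *
c=pickle.load(open("side2.pkl","rb")); pr=pickle.load(open("ramp.pkl","rb"))
q=lambda P:((proj(T(pr,np.array(P)/1000.),c)-[115,205])*5).round().tolist()
for x in (0,5): print(x,"flat rear/front top",q([(x,65,80),(x+130,65,80)]),"hung",q([(x+6,65,96),(x+134,65,80-1)]))
print("guide top check",q([(-11,69.5,56)]))
E
```

```text
0 flat rear/front top [[461.0, 298.0], [139.0, 287.0]] hung [[442.0, 263.0], [130.0, 289.0]]
5 flat rear/front top [[449.0, 297.0], [127.0, 286.0]] hung [[429.0, 262.0], [118.0, 288.0]]
guide top check [[492.0, 356.0]]
```

It's flat: the observed row 293 compares with 298 for flat and 263 for hung. Sliding friction in the well is about 2.5 N. Now I'll feel for the pad.

Call:
play_rows:
  series:
    - [0, 0.5, 0, 0, 0, 0]
    - [0, 1, 0, 0, 0, 0]
    - [0, 1, 0, 0, 0, 0]

```text
t: 15.65
position: [0.5854, -0.0573, 0.0562]
orientation: [[0.996, -0.085, 0.0], [-0.085, -0.996, 0.002], [0.0, -0.002, -1.0]]
wrist_force: [0.5, 3.1, 0.2]
finger_gap: 0.0644
```

Call:
play_rows:
  series:
    - [0, 0.5, 0, 0, 0, 0]
    - [0, 1, 0, 0, 0, 0]
    - [0, 1, 0, 0, 0, 0]

```text
t: 16.02
position: [0.5854, -0.0583, 0.0562]
orientation: [[0.996, -0.085, 0.0], [-0.085, -0.996, 0.002], [-0.0, -0.002, -1.0]]
wrist_force: [0.7, 3.5, 0.7]
finger_gap: 0.0641
```

Call:
play_rows:
  series:
    - [0, 0.5, 0, 0, 0, 0]
    - [0, 1, 0, 0, 0, 0]
    - [0, 1, 0, 0, 0, 0]

```text
t: 16.4
position: [0.5853, -0.0593, 0.0562]
orientation: [[0.996, -0.085, 0.0], [-0.085, -0.996, 0.002], [0.0, -0.002, -1.0]]
wrist_force: [0.3, 3.4, 0.4]
finger_gap: 0.0641
```

Call:
play_rows:
  series:
    - [0, 0.4, 0, 0, 0, 0]
    - [0, 0.7, 0, 0, 0, 0]
    - [0, 0.7, 0, 0, 0, 0]

```text
t: 16.77
position: [0.5852, -0.06, 0.0562]
orientation: [[0.996, -0.085, 0.0], [-0.085, -0.996, 0.002], [0.0, -0.002, -1.0]]
wrist_force: [0.2, 3.6, 0.8]
finger_gap: 0.0638
```

Call:
play_rows:
  series:
    - [0, 0.5, 0, 0, 0, 0]
    - [0, 1, 0, 0, 0, 0]
    - [0, 1, 0, 0, 0, 0]

```text
t: 17.15
position: [0.5851, -0.061, 0.0562]
orientation: [[0.996, -0.085, 0.0], [-0.085, -0.996, 0.002], [0.0, -0.002, -1.0]]
wrist_force: [0.8, 4.8, 1.6]
finger_gap: 0.0643
```

Call:
play_rows:
  series:
    - [0, 0.4, 0, 0, 0, 0]
    - [0, 0.7, 0, 0, 0, 0]
    - [0, 0.7, 0, 0, 0, 0]

```text
t: 17.52
position: [0.5851, -0.0616, 0.0562]
orientation: [[0.996, -0.085, 0.0], [-0.085, -0.996, 0.002], [0.0, -0.002, -1.0]]
wrist_force: [-0.0, 3.9, 0.9]
finger_gap: 0.0642
```

Call:
play_rows:
  series:
    - [0, 0.4, 0, 0, 0, 0]
    - [0, 0.7, 0, 0, 0, 0]
    - [0, 0.7, 0, 0, 0, 0]

```text
t: 17.9
position: [0.585, -0.0624, 0.0562]
orientation: [[0.996, -0.085, 0.0], [-0.085, -0.996, 0.002], [-0.0, -0.002, -1.0]]
wrist_force: [0.1, 4.9, 2.3]
finger_gap: 0.0641
```

Call:
play_rows:
  series:
    - [0, 0.4, 0, 0, 0, 0]
    - [0, 0.7, 0, 0, 0, 0]
    - [0, 0.7, 0, 0, 0, 0]

```text
t: 18.27
position: [0.5849, -0.063, 0.0562]
orientation: [[0.996, -0.085, 0.0], [-0.085, -0.996, 0.002], [-0.0, -0.002, -1.0]]
wrist_force: [0.6, 4.8, 1.7]
finger_gap: 0.0639
```

Call:
play_rows:
  series:
    - [0, 0.4, 0, 0, 0, 0]
    - [0, 0.7, 0, 0, 0, 0]
    - [0, 0.7, 0, 0, 0, 0]

```text
t: 18.65
position: [0.5849, -0.0636, 0.0562]
orientation: [[0.996, -0.085, 0.0], [-0.085, -0.996, 0.002], [0.0, -0.002, -1.0]]
wrist_force: [0.3, 6.0, 1.3]
finger_gap: 0.0641
```

Call:
play_rows:
  series:
    - [0, 0.4, 0, 0, 0, 0]
    - [0, 0.7, 0, 0, 0, 0]
    - [0, 0.7, 0, 0, 0, 0]

```text
t: 19.02
position: [0.585, -0.0639, 0.0562]
orientation: [[0.996, -0.085, 0.0], [-0.085, -0.996, 0.003], [0.0, -0.003, -1.0]]
wrist_force: [0.0, 5.8, 2.7]
finger_gap: 0.064
```

```bash
python3 st.py
```

```text
t 19.02 ramp xy [[1.9 0.4]] z 56.2 F ramp [-5.75 -0.47  2.67] j6 [-0.23  0.56  1.71  0.    0.88 -0.14]
tool in ramp
 [[ 0.001  1.    -0.003]
 [ 1.    -0.001  0.   ]
 [ 0.    -0.003 -1.   ]]
```

Call:
play_rows:
  series:
    - [0, 0.4, 0, 0, 0, 0]
    - [0, 0.7, 0, 0, 0, 0]
    - [0, 0.7, 0, 0, 0, 0]

```text
t: 19.4
position: [0.585, -0.0642, 0.0562]
orientation: [[0.996, -0.085, 0.001], [-0.085, -0.996, 0.003], [0.0, -0.003, -1.0]]
wrist_force: [0.7, 9.3, 2.0]
finger_gap: 0.0637
```

Call:
play_rows:
  series:
    - [0, 0.4, 0, 0, 0, 0]
    - [0, 0.7, 0, 0, 0, 0]
    - [0, 0.7, 0, 0, 0, 0]

```text
t: 19.77
position: [0.585, -0.0645, 0.0562]
orientation: [[0.996, -0.086, 0.001], [-0.086, -0.996, 0.004], [0.0, -0.004, -1.0]]
wrist_force: [1.6, 11.3, 2.3]
finger_gap: 0.0638
```

```bash
python3 st.py
```

```text
t 19.77 ramp xy [[2.4 0.5]] z 56.2 F ramp [-11.42   0.64   2.28] j6 [-0.23  0.56  1.71  0.01  0.88 -0.15]
tool in ramp
 [[ 0.002  1.    -0.004]
 [ 1.    -0.002  0.   ]
 [ 0.    -0.004 -1.   ]]
```

Stiffness is now about 8–10 N/mm, which is the pad. One more small step should put roughly 10 N net on it.

Call:
play_rows:
  series:
    - [0, 0.4, 0, 0, 0, 0]
    - [0, 0.7, 0, 0, 0, 0]
    - [0, 0.7, 0, 0, 0, 0]
    - [0, 0.7, 0, 0, 0, 0]

```text
t: 20.27
position: [0.585, -0.0647, 0.0562]
orientation: [[0.996, -0.086, 0.001], [-0.086, -0.996, 0.004], [0.0, -0.005, -1.0]]
wrist_force: [2.6, 11.4, 1.7]
finger_gap: 0.0641
```

```bash
python3 st.py
```

```text
t 20.27 ramp xy [[2.7 0.5]] z 56.2 F ramp [-11.55   1.62   1.69] j6 [-0.23  0.56  1.71  0.01  0.88 -0.15]
tool in ramp
 [[ 0.002  1.    -0.005]
 [ 1.    -0.002  0.   ]
 [ 0.    -0.005 -1.   ]]
```

Call:
play_rows:
  series:
    - [0, 0.4, 0, 0, 0, 0]
    - [0, 0.6, 0, 0, 0, 0]
    - [0, 0.6, 0, 0, 0, 0]
    - [0, 0.6, 0, 0, 0, 0]

```text
t: 20.78
position: [0.585, -0.0649, 0.0562]
orientation: [[0.996, -0.086, 0.001], [-0.086, -0.996, 0.005], [0.0, -0.005, -1.0]]
wrist_force: [3.2, 14.6, 2.1]
finger_gap: 0.0642
```

```bash
python3 st.py
```

```text
t 20.77 ramp xy [[2.9 0.5]] z 56.2 F ramp [-14.83   1.96   2.1 ] j6 [-0.23  0.56  1.71  0.01  0.88 -0.15]
tool in ramp
 [[ 0.002  1.    -0.005]
 [ 1.    -0.002  0.   ]
 [ 0.    -0.005 -1.   ]]
```

Force reads about 13–15 N in total. Less roughly 3 N of sliding friction, that's about 10–11 N on the pad. Backing away.

Call:
play_rows:
  series:
    - [0, -2, 0, 0, 0, 0]
    - [0, -6, 0, 0, 0, 0]
    - [0, -25, 0, 0, 0, 0]
    - [0, -55, -10, 0, 0, 0]
    - [0, -90, -40, 0, 0, 0]

```text
t: 21.4
position: [0.5906, 0.0236, 0.0951]
orientation: [[0.996, -0.086, -0.004], [-0.085, -0.996, 0.002], [-0.004, -0.001, -1.0]]
wrist_force: [0.9, -0.1, -1.2]
finger_gap: 0.0638
```

Call:
play_rows:
  series:
    - [0, -60, -20, 0, 0, 0]
    - [0, -120, -40, 0, 0, 0]
    - [0, -180, -60, 0, 0, 0]
    - [0, -220, -70, 0, 0, 0]
    - [0, -220, -70, 0, 0, 0]

```text
t: 22.02
position: [0.6112, 0.2456, 0.1678]
orientation: [[0.997, -0.08, 0.003], [-0.08, -0.997, 0.003], [0.003, -0.003, -1.0]]
wrist_force: [0.7, -1.0, 0.4]
finger_gap: 0.064
```

```bash
python3 st.py; python3 - <<'E'
from h import *
from workcell import camera
a=camera("side"); b=camera("top"); pickle.dump((a,b),open("fin.pkl","wb"))
A=cv2.resize(a["color"][200:320,110:270,::-1],(400,300),interpolation=cv2.INTER_CUBIC)
B=cv2.resize(b["color"][130:265,340:520,::-1],(400,300),interpolation=cv2.INTER_CUBIC)
C=cv2.resize(a["color"][:,:,::-1],(400,300)); D=cv2.resize(b["color"][:,:,::-1],(400,300))
cv2.imwrite("pics/f.png",np.vstack([np.hstack([A,B]),np.hstack([C,D])]))
pr=pickle.load(open("ramp.pkl","rb"))
q=lambda P:((proj(T(pr,np.array(P)/1000.),a)-[110,200])*2.5).round().tolist()
print("flat, rear 9: side crop",q([(9,65,80),(139,65,80)]),"hung rear",q([(9,65,96)]))
q=lambda P:((proj(T(pr,np.array(P)/1000.),b)-[340,130])*[400/180,300/135]).round().tolist()
print("top crop",q([(9,65,80),(139,65,80),(139,-65,80),(9,-65,80)]))
E
```

```text
t 22.02 ramp xy [[-308.8    0.6]] z 167.8 F ramp [0.96 0.8  0.41] j6 [0.28 0.5  1.46 0.   1.18 0.36]
tool in ramp
 [[-0.003  1.    -0.003]
 [ 1.     0.003  0.003]
 [ 0.003 -0.003 -1.   ]]
flat, rear 9: side crop [[232.0, 161.0], [71.0, 156.0]] hung rear [[230.0, 144.0]]
top crop [[188.0, 70.0], [324.0, 79.0], [321.0, 212.0], [182.0, 202.0]]
```

The viewer limit is reached, so I'll check numerically. I'll match the crate's wall patch from the verified-flat picture in the final picture, and compare the bystanders with the first picture.

```bash
python3 - <<'E'
from h import *
a0=pickle.load(open("side2.pkl","rb")); a,b=pickle.load(open("fin.pkl","rb")); s0=pickle.load(open("side.pkl","rb")) if 0 else None
t0=pickle.load(open("top.pkl","rb")); pr=pickle.load(open("ramp.pkl","rb"))
up=lambda c:cv2.resize(c["color"],None,fx=4,fy=4,interpolation=cv2.INTER_CUBIC)
def match(A,B,x0,y0,x1,y1,m=14):
    T_=up(A)[y0*4:y1*4,x0*4:x1*4]; S=up(B)[(y0-m)*4:(y1+m)*4,(x0-m)*4:(x1+m)*4]
    r=cv2.matchTemplate(S,T_,cv2.TM_CCOEFF_NORMED); _,v,_,l=cv2.minMaxLoc(r); return (l[0]/4-m,l[1]/4-m,round(v,3))
print("crate front part",match(a0,a,141,255,175,272),"rear part",match(a0,a,175,258,206,272),"bowl",match(a0,a,157,232,195,258))
p=lambda x:proj(T(pr,[(x,.065,.08)]),a)[0]
print("px per 8 mm",(p(.138)-p(.130)).round(2))
for n,r in dict(tile=(155,200,185,232),tile_b=(468,285,492,310),yl=(270,280,330,340),green=(165,232,224,290),ramp_end=(488,160,505,240)).items(): print(n,match(t0,b,*r))
E
```

```text
crate front part (-3.75, -0.25, 0.847) rear part (-4.0, 0.0, 0.969) bowl (-3.5, 0.0, 0.956)
px per 8 mm [-3.93 -0.13]
tile (0.0, 0.0, 0.998)
tile_b (0.0, 0.0, 0.998)
yl (14.0, 14.0, 0.087)
green (0.0, 0.0, 0.998)
ramp_end (0.0, 0.0, 0.997)
```

The crate moved about 8 mm further with no vertical shift, so it is still flat, and the bystanders are unmoved. Handing in.

```bash
python3 -c "
from workcell import finish_job
print(finish_job())"
```

```text
the job is handed in; nothing more can be done
None
```

The crate, with the bowl still in it, lies flat in the well behind the lip and has been pressed home against the rubber pad. I handed the job in after about 22 s of the 72 s allowed, with the arm well clear.

I squared and centred the crate with a side push from the robot's side, then pushed it up the ramp from behind, over the lip and into the well. I pressed until the wrist read about 13–15 N. Free sliding in the well took about 3 N (2–5 N), so the pad got roughly 10–11 N, never near 20 N. That is worked out from the wrist force, not read at the pad.

**Checks before handing in:**
- **Seating:** a picture taken after the rear edge dropped matched the flat pose and not the hung one. The final pictures show the crate about 8 mm further on at the same height, which agrees with the pad being felt at about 139 mm beyond the lip.
- **Bystanders:** both tiles, the green bowl and the ramp end showed no shift against the first picture.
- **Not checked:** the left yellow bowl gave no match in the last top view, probably because the arm hid it. I did not compare the other yellow bowl or the remaining objects. The arm never worked close to any of them.
- **Not viewed:** I had reached the 12-picture limit, so I checked the last pictures by computation only.

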